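# Clamp and record a batch of plug gauges

## Robot

A 6-joint arm with a two-finger parallel gripper is mounted at the origin on the work surface. World frame = base frame: x ahead of the robot, y to its left, z up, the work surface at z = 0. Lengths are in m, angles in rad, forces in N, time in s.
With the tool pointing down it reaches from about 0.3 to 0.775 m from the base axis. Payload 14.6 kg.
Tool frame: the origin (TCP) lies midway between the tips of the shut fingers; the grasp point (between the pads) lies 19 mm behind it; z points along the fingers, y is the line along which they close (so a half turn about z gives the same grasp; the last joint's range is limited). The gripper opens to 85 mm and grips with 20 to 120 N. Pads are 22 mm wide; open, the fingers measure 114 mm over their backs; the gripper's body (76 mm by 85 mm) begins 54 mm behind the grasp point. The pads swing forward as they close: fully open they stand 13 mm farther back than shut.
Start: joints at [1.131, 0.3, 1.521, -0, 1.321, -0.067], TCP at [0.2, 0.512, 0.231] pointing down, gripper open.
Joint ranges: [-3.03, 3.03], [-0.79, 2.21], [0.23, 2.52], [-1.04, 4.18], [0, 3.07], [-2.55, 2.55]. Speed limits (rad/s): [2.22, 2.22, 2.57, 3.14, 3.14, 3.14].

## Interface

Orientations are given as a rotation vector (axis times angle).
In Python, from plant import move_to, move_linear, move_joints, let_go, gripper_close, hold, inverse_kinematics, read_state, read_camera, MotionError, sign_off, masks_of gives the robot as it stands. Calls block until the motion is done:
- move_to(position, orientation): joint-space move of the TCP to a pose.
- move_linear(position, rotation=None, vel=0.15): straight line of the TCP; rotation=None keeps the orientation; vel is the mean speed in m/s.
- move_joints(angles): joint-space move.
- let_go() and gripper_close(grip_force=None): open the fingers fully, or close them until they stop; grip_force is the grip in N (None keeps the last).
- hold(seconds).
- inverse_kinematics(position, orientation): joint angles nearest the present ones, or None.
- read_state(): the state.
- read_camera(name): name is "scene" or "top"; returns a dict with "image" (480x640x3 uint8, blue, green, red), "camera_matrix" (3x3 intrinsics, pixels), "dist_coeffs" ([k1, k2, p1, p2, k3] as OpenCV has them; the pictures are not rectified), "rvec" (rotation vector, rad) and "tvec" (3), from world to camera coordinates, as OpenCV has them. Camera axes: x right, y down, z forward; pixel columns grow to the right and rows downward; lengths in m; the calibration is good to about 2 mm. A picture is of the moment at which its call begins. There is no depth.
A pose or a line that the arm cannot do raises MotionError and nothing moves.
- sign_off(): hands the job in; it is judged then, once.
Trained networks look in a picture, given as the dict that the camera call returned (one of the last four; its "shot" number tells which), for a name from the list of things; names that differ only in an ending like _2 or _b are one class to them, and where a whole thing is asked for, a point or a joint stands for the part that bears it (a point fixed in the world has none). Each returns a list of dicts, best first, with "p" (0 to 1); they miss things now and then, are a little off and sometimes report something else, mostly with a low value. They report only what shows in the picture. A call takes as long as a camera call. They do not tell look-alikes from the thing itself.
- masks_of(target, picture): "mask" (480x640 bool, what is visible of it) and "location" ([column, row] in pixels, amid what is visible of it).
The state is a dict: "clock": time; "joint_pos": joint angles; "joint_velocities": joint speeds; "joint_torque": joint torques, N m; "ee_pos": TCP position; "tcp_rot": TCP orientation; "contact_force": force on the tool from outside, world axes, zero at the start; "ft_torque": the same for the moment, N m; "opening": opening from 0.0 (shut) to 1.0 (fully open); "gripper_force": force on a finger pad.
Only numpy, scipy, OpenCV 4.12 (cv2) and the standard library are available. Lean on these libraries where they do the work, as an engineer would, in place of code of your own. Each camera call takes 0.05 s, during which the arm holds its last target. There are 200 camera calls.

## Task

Lay every plug gauge that lies on the bench in the nest, one to a cradle and centred across it, swing the toggle clamp over by its grip until the bar is down on the gauges, then press the recorder's plunger right down to its stop and let it spring up. Then swing the clamp back fully open and lay all the gauges down flat in the wooden tray. Leave everything else on the bench where it is.

Things in the scene. Friction and masses are not known exactly. Their poses are not given: they have to be found in the camera images.
- gauge1: loose plug gauge, 125 mm long, 0.25 kg: octagonal aluminium handle 90 mm long and 30 mm across flats, with a thinner round steel plug (25 mm diameter) on each end, 22 mm long at +x and 13 mm long at -x. Origin on the axis at the middle of the handle; its x axis runs along the gauge; lies on a flat, origin 15 mm up. May be absent (None).
- gauge2: loose plug gauge, 125 mm long, 0.25 kg: octagonal aluminium handle 90 mm long and 30 mm across flats, with a thinner round steel plug (21 mm diameter) on each end, 22 mm long at +x and 13 mm long at -x. Origin on the axis at the middle of the handle; its x axis runs along the gauge; lies on a flat, origin 15 mm up. May be absent (None).
- gauge3: loose plug gauge, 125 mm long, 0.25 kg: octagonal aluminium handle 90 mm long and 30 mm across flats, with a thinner round steel plug (18 mm diameter) on each end, 22 mm long at +x and 13 mm long at -x. Origin on the axis at the middle of the handle; its x axis runs along the gauge; lies on a flat, origin 15 mm up. May be absent (None).
- nest: fixed nest: base plate 200 (x) by 225 mm (y -178 to +48), 14 thick; two aluminium bars across it at y = -30 and +30 (14 thick), each with notches 36 wide at x = -60, 0, 60, floor at 45, walls to 57. A notch pair is a cradle: a gauge lies in it along y, its handle across both bars. Origin on the bench under the middle cradle; z up; the clamp hinge is on the -y side
- cradle0 (a point): where the origin of a gauge lies when seated centrally in the cradle at x = -60 mm of the nest, 60 mm above the bench
- cradle1 (a point): where the origin of a gauge lies when seated centrally in the cradle at x = 0 mm of the nest, 60 mm above the bench
- cradle2 (a point): where the origin of a gauge lies when seated centrally in the cradle at x = 60 mm of the nest, 60 mm above the bench
- clamp (a joint): toggle clamp angle, rad, about the nest's x axis: about 0 when the bar rests level on seated gauges (-0.06 with nothing under it), grows as the arm swings up and over; 1.9 fully open, leaning back 19 degrees past upright. Its weight carries it over centre (about 1.4): below that it drops shut, above it falls open
- clamp_hinge (a point): point on the clamp's hinge axis, 85 mm above the bench at the nest's (0, -125) mm; axis along the nest's x
- clamp_grip (a point): centre of the clamp's steel barrel grip, a cylinder 32 mm in diameter and 34 mm long (nest x), on a 12 mm post on the middle of the bar. Shut: 155 mm above the bench, 95 mm from the hinge towards the cradles (nest +y), 70 above it. The bar (158 long in x, 18 by 20 mm) crosses the gauges 30 mm to the hinge side of their middles, its top 60 mm below the grip's centre
- recorder: fixed grey recorder box 64 by 60 by 55 mm with a steel collar to 66 mm and a black mushroom plunger (38 mm diameter) on top; origin under its centre on the bench
- plunger (a joint): travel of the plunger, m: 0 when up, 0.014 at its stop; springs back up by itself; about 10 N holds it at the stop
- plunger_top (a point): centre of the plunger head's top face, 92 mm above the bench when up, 78 mm at the stop
- tray: fixed open wooden tray 240 mm (x) by 175 mm (y), walls 22 mm high and 6 mm thick, floor 6 mm thick; origin under its centre on the bench
- ring_big: bystander: steel ring gauge 104 mm diameter, 26 mm high
- ring_small: bystander: ring gauge 52 mm diameter, 14 mm high
- plug_upright: bystander: round steel gauge standing upright, 36 mm diameter foot, 120 mm high
- carton: bystander: cardboard box 80 by 100 by 50 mm
- cleaner: bystander: white bottle 60 mm diameter, 150 mm high
Not all that is in view belongs to the job. What is shaped like the gauge1 but orange or purple is not meant.

How it is judged:
By the outcome, as a careful person would: the job done as asked, in the order asked, and still so for the second after the job is handed in, with the robot touching nothing.
Of gauge1, gauge2, gauge3 only 2 to 3 are there at a start; the rules pass over those that are not, and their reading is None.
At some moment in a run one of gauge1, gauge2, gauge3 may be knocked a few centimetres aside while the robot is not near it.
It also fails if it takes over 210 s, if anything falls off the work surface, if the arm or the gripper's body presses on something with over 40 N, if the wrist force passes 120 N, or if a joint passes its speed limit or range.

## Working session

There is one attempt and no reset: what is moved stays moved. The work goes in short steps, each a Python script; the robot and the scene stay as the last script left them, time stands still between calls to the robot, and variables do not carry over. Pictures are saved under pics/ and viewed, at most 14 in all, crops included, and the job is handed in when it is done.

```bash
ls; mkdir -p pics; python3 - <<'E'
from plant import *
import cv2,pickle
for n in("scene","top"):
    p=read_camera(n); cv2.imwrite(f"pics/{n}0.png",p["image"])
    print(n,p["camera_matrix"],p["dist_coeffs"],p["rvec"],p["tvec"],p["shot"])
    for t in["gauge1","nest","clamp_grip","recorder","plunger_top","tray"]:
        for d in masks_of(t,p):print(t,round(d["p"],2),d["location"],d["mask"].sum())
E
```

```text
pics
scene [[616.01092183   0.         300.36540494]
 [  0.         616.01092183 230.38920905]
 [  0.           0.           1.        ]] [-0.01040817  0.          0.          0.          0.        ] [ 1.9979646   1.73575135 -0.53204391] [-0.18496056 -0.33356392  1.75600732] 1
gauge1 0.85 [346.5, 158.7] 503
gauge1 0.68 [310.1, 260.4] 658
gauge1 0.68 [456.4, 164.4] 471
gauge1 0.64 [301.9, 222.7] 610
gauge1 0.57 [490.0, 262.5] 635
gauge1 0.45 [337.9, 343.4] 424
nest 0.5 [246.0, 270.0] 200
clamp_grip 0.65 [95.3, 271.7] 1495
clamp_grip 0.17 [147.9, 289.4] 8740
recorder 0.97 [247.7, 283.8] 998
recorder 0.61 [299.8, 222.2] 566
plunger_top 0.72 [248.5, 269.5] 223
tray 0.86 [404.2, 233.9] 6394
top [[511.81870198   0.         316.85299296]
 [  0.         511.81870198 237.43288865]
 [  0.           0.           1.        ]] [-0.06962885  0.          0.          0.          0.        ] [ 2.17705246 -2.16754109  0.1350226 ] [0.11338424 0.49637089 1.50176256] 2
gauge1 0.95 [309.1, 230.3] 386
gauge1 0.85 [170.6, 209.6] 409
gauge1 0.74 [165.3, 304.3] 460
gauge1 0.7 [364.3, 210.8] 122
gauge1 0.67 [264.1, 332.8] 391
gauge1 0.65 [316.3, 270.4] 409
nest 0.59 [436.4, 218.5] 5815
clamp_grip 0.97 [478.7, 212.5] 878
recorder 0.87 [360.3, 211.3] 508
recorder 0.68 [436.4, 217.3] 5607
plunger_top 0.5 [362.9, 210.6] 126
tray 0.77 [233.3, 242.3] 4687
```

View pics/scene0.png

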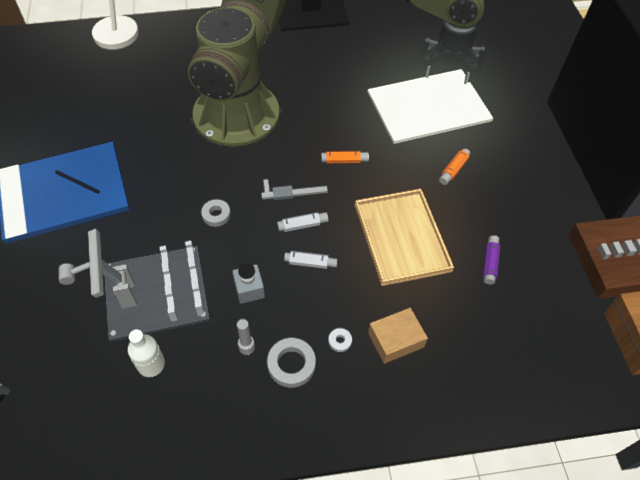

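View pics/top0.png

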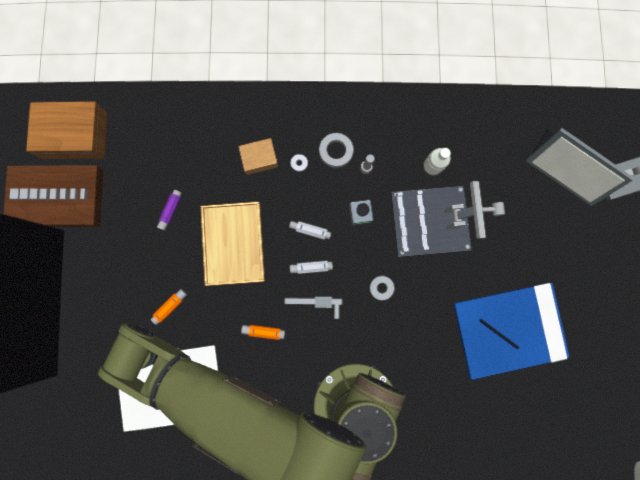

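Two silver gauges: top at (310,230) and (311,268), scene at (303,222) and (310,260). The orange and purple ones are decoys. The nest is at top (433,220) with the clamp open, leaning right (world -y), and the recorder is at (361,211). Next I'll zoom in.

```bash
cat > h.py <<'E'
import numpy as np,cv2
from plant import *
def ray(p,uv):
    uv=np.array(uv,float).reshape(-1,1,2)
    n=cv2.undistortPoints(uv,p["camera_matrix"],np.array(p["dist_coeffs"]))[:,0]
    R=cv2.Rodrigues(np.array(p["rvec"],float))[0];t=np.array(p["tvec"],float).ravel()
    return -R.T@t,np.c_[n,np.ones(len(n))]@R
def toplane(p,uv,z):
    c,d=ray(p,uv); s=(z-c[2])/d[:,2]; return c+d*s[:,None]
def proj(p,X):
    return cv2.projectPoints(np.array(X,float).reshape(-1,1,3),np.array(p["rvec"],float),np.array(p["tvec"],float),p["camera_matrix"],np.array(p["dist_coeffs"]))[0][:,0]
def crop(p,x,y,w,h,s):
    return cv2.resize(p["image"][y:y+h,x:x+w],None,fx=s,fy=s,interpolation=cv2.INTER_CUBIC)
E
python3 - <<'E'
from h import *
import pickle
P={n:read_camera(n) for n in("top","scene")}
pickle.dump(P,open("P.pkl","wb"))
t,s=P["top"],P["scene"]
# gauges: 8x, 50x36 crops
a=[crop(t,285,212,50,36,8),crop(t,285,250,50,36,8)]
b=[crop(s,273,202,62,36,6.45161),crop(s,280,242,62,36,6.45161)]
r=[cv2.resize(i,(400,i.shape[0])) for i in a+b]
cv2.imwrite("pics/g.png",np.vstack([np.hstack(r[:2]),np.hstack(r[2:])]))
cv2.imwrite("pics/nt.png",crop(t,385,175,130,90,6))
cv2.imwrite("pics/ns.png",crop(s,95,225,130,95,6))
for n,p in P.items():
    c=toplane(p,[[320,240]],0); print(n,"cam",ray(p,[[0,0]])[0])
    for q in(["gauge1","cleaner","recorder","plunger_top","tray","plug_upright"]):
        for d in masks_of(q,p)[:6]:
            m=d["mask"].astype(np.uint8); z={"gauge1":.015,"recorder":.05,"plunger_top":.09,"tray":.01}.get(q,.07)
            rc=cv2.minAreaRect(cv2.findNonZero(m)); 
            print(q,round(d["p"],2),np.round(d["location"]),toplane(p,rc[0],z)[0].round(3),np.round(rc[1],1),round(rc[2],1))
E
```

```text
top cam [0.32937382 0.13812078 1.54498103]
gauge1 0.84 [314. 269.] [0.409 0.136 0.015] [11.9 42.5] 82.9
gauge1 0.65 [166. 305.] [0.289 0.556 0.015] [ 9.2 41. ] 45.0
gauge1 0.61 [308. 231.] [0.521 0.139 0.015] [41.2 10.3] 15.9
gauge1 0.56 [170. 211.] [0.581 0.564 0.015] [11.6 42.5] 26.6
cleaner 0.55 [438. 160.] [ 0.722 -0.242  0.07 ] [20.5 30.4] 45.0
recorder 0.6 [362. 209.] [ 0.569 -0.012  0.05 ] [21.9 21.4] 80.5
plunger_top 0.41 [309. 230.] [0.511 0.138 0.09 ] [41.5 10.3] 15.9
tray 0.81 [232. 243.] [0.478 0.371 0.01 ] [80.5 58.7] 86.3
plug_upright 0.48 [368. 163.] [ 0.71  -0.032  0.07 ] [12.1 20.6] 26.6
plug_upright 0.35 [313. 269.] [0.405 0.134 0.07 ] [10.1 41.6] 84.8
scene cam [1.27039922 0.01193744 1.27081876]
gauge1 0.92 [310. 263.] [0.52  0.137 0.015] [52.7 14.1] 5.9
gauge1 0.87 [490. 263.] [0.584 0.565 0.015] [15.6 49.3] 5.7
gauge1 0.81 [455. 166.] [0.289 0.556 0.015] [13.4 43. ] 36.9
gauge1 0.64 [347. 160.] [0.215 0.276 0.015] [13. 47.] 90.0
gauge1 0.57 [302. 222.] [0.409 0.135 0.015] [12.5 50.7] 79.4
cleaner 0.75 [144. 286.] [ 0.551 -0.272  0.07 ] [113.3 142.4] 80.0
cleaner 0.73 [142. 352.] [ 0.728 -0.242  0.07 ] [49.4 30.4] 59.0
recorder 0.56 [248. 285.] [ 0.58  -0.014  0.05 ] [38.4 27.3] 75.1
plunger_top 0.52 [245. 272.] [ 0.573 -0.015  0.09 ] [13. 14.] 90.0
plunger_top 0.17 [405. 234.] [0.533 0.352 0.09 ] [98.3 74.5] 71.1
tray 0.92 [404. 234.] [0.483 0.376 0.01 ] [97.7 74. ] 71.6
plug_upright 0.66 [245. 339.] [ 0.722 -0.031  0.07 ] [34.4 16.2] 87.1
```

View pics/g.png

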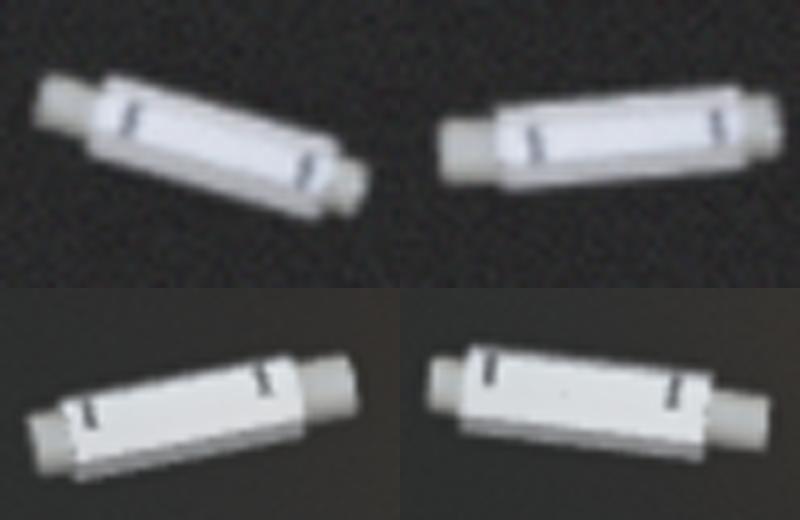

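View pics/nt.png

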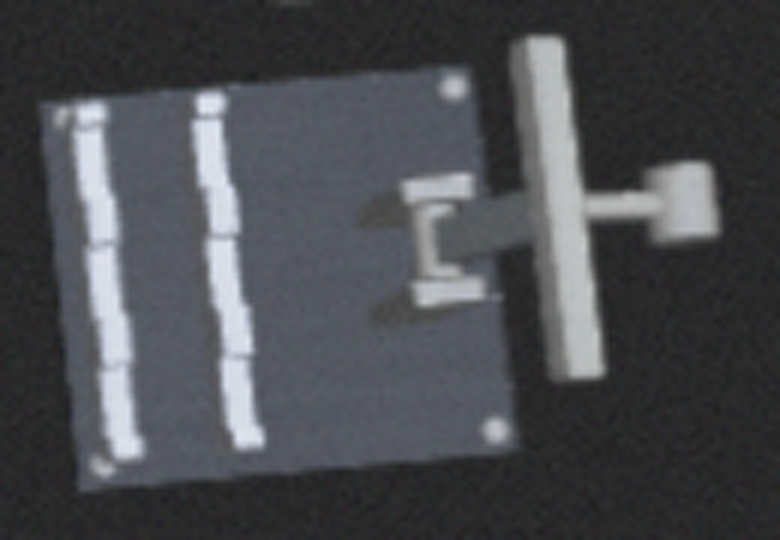

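View pics/ns.png

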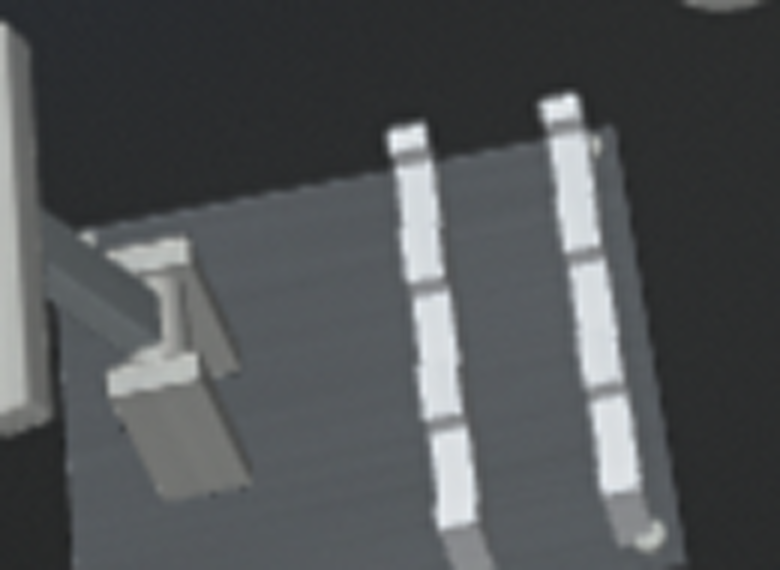

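In the zooms, the long plug points to image left (world +y) on both gauges. The plate corners, notched bars and clamp post are clear too. Next I'll fit the poses and check them by reprojection.

```bash
cat > fit.py <<'E'
from h import *
import pickle
from scipy.optimize import least_squares
P=pickle.load(open("P.pkl","rb"));t,s=P["top"],P["scene"]
up=lambda c,o,k:(np.array(c)+.5)/k-.5+np.array(o)
# gauges
def tri(a,b,z):
    return toplane(t,a,z)[0].round(4),toplane(s,b,z)[0].round(4)
print("A",tri([311.06,229.9],[308.6,259.4],.015)); print("B",tri([312.4,266.8],[301.06,221.8],.015))
for n,l,r,o in(("A",(99,116.5),(325,177),(285,212)),("B",(101.5,149),(344,127),(285,250))):
    X=toplane(t,[up(l,o,8),up(r,o,8)],.015);d=X[0]-X[1];print(n,"len",np.linalg.norm(d),"yaw",np.arctan2(d[1],d[0]))
for n,l,r,o in(("B",(70,440-288),(297.5,397-288),(273,202)),("A",(65.5,389.5-288),(308.5,417-288),(280,242))):
    X=toplane(s,[up(l,o,6.4516),up(r,o,6.4516)],.015);d=X[1]-X[0];print(n,"len",np.linalg.norm(d),"yaw",np.arctan2(d[1],d[0]))
# nest
M=np.array([[.1,.0475,.014],[.1,-.178,.014],[-.1,-.178,.014],[-.1,.0475,.014]])
ut=up([[40,103],[470,66],[518,450],[80,490]],(385,175),6); us=up([[615,125]],(95,225),6)
def W(q,X):
    c,si=np.cos(q[2]),np.sin(q[2]);X=np.atleast_2d(X);return np.c_[q[0]+c*X[:,0]-si*X[:,1],q[1]+si*X[:,0]+c*X[:,1],X[:,2]]
f=lambda q:np.r_[(proj(t,W(q,M))-ut).ravel(),(proj(s,W(q,M[3:]))-us).ravel()]
r=least_squares(f,[.55,-.2,0]);q=r.x;print("nest",q,r.fun.round(2))
a=1.9;g=[0,-.125+.095*np.cos(a)-.07*np.sin(a),.085+.095*np.sin(a)+.07*np.cos(a)]
print("grip",W(q,g),proj(t,W(q,g)),"seen",up((683,202),(385,175),6),proj(s,W(q,g)))
im=[t["image"].copy(),s["image"].copy()]
N=[[x+e,y+h,.057] for x in(-.06,0,.06) for e in(-.018,.018) for y in(-.03,.03) for h in(-.007,.007)]+M.tolist()+[g]
out=[]
for p,o,h in((t,(385,175),90),(s,(95,225),95)):
    c=crop(p,*o,130,h,6)
    for uv in proj(p,W(q,N)):
        v=((uv-o+.5)*6-.5).round().astype(int);cv2.circle(c,tuple(int(i) for i in v),2,(0,0,255),-1)
    out.append(c)
cv2.imwrite("pics/ov.png",cv2.resize(np.vstack(out),None,fx=.54,fy=.54,interpolation=cv2.INTER_AREA))
E
python3 fit.py
```

```text
A (array([0.5198, 0.1329, 0.015 ]), array([0.5192, 0.1338, 0.015 ]))
B (array([0.4087, 0.1284, 0.015 ]), array([0.4089, 0.1312, 0.015 ]))
A len 0.08811676480961733 yaw 1.3126921396715383
B len 0.09098262701985635 yaw 1.665690056180573
B len 0.08969481540143713 yaw 1.6555609513896599
A len 0.09038468449847704 yaw 1.2982354598291146
nest [ 0.54489787 -0.16633329  0.09183476] [-0.46 -0.47  0.27 -0.24  0.12  0.3  -0.22  0.18 -0.26 -0.18]
grip [[ 0.56525228 -0.38735153  0.15226824]] [[497.51817528 208.78288657]] seen [498.41666667 208.25      ] [[ 66.18639991 273.93902428]]
```

View pics/ov.png

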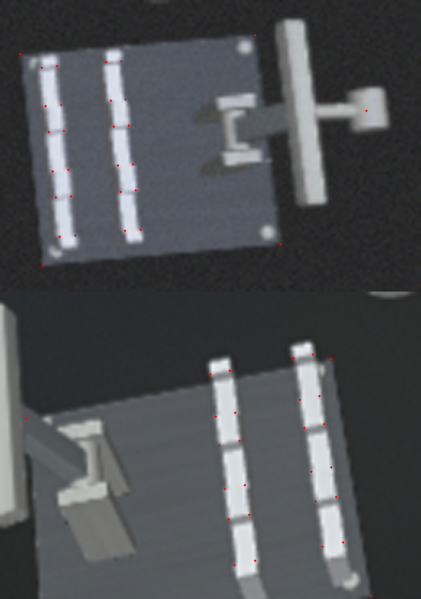

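The overlay matches the nest to within about 1–2 mm. The gauge handles measure 88–91 mm against a true 90 mm, and the two cameras agree to 3 mm. I'll pick gauge A.

```bash
cat >> h.py <<'E'
from scipy.spatial.transform import Rotation as Ro
def down(th):
    c,s=np.cos(th),np.sin(th)
    return Ro.from_matrix(np.array([[c,s,0],[s,-c,0],[0,0,-1.]])).as_rotvec()
Q=np.array([0.5449,-0.1663,0.0918]); TN=Q[2]+np.pi/2
def nest(x,y,z):
    c,s=np.cos(Q[2]),np.sin(Q[2]); return np.array([Q[0]+c*x-s*y,Q[1]+s*x+c*y,z])
def st(l=""):
    r=read_state();print(l,"t",round(r["clock"],1),"tcp",np.round(r["ee_pos"],4),"F",np.round(r["contact_force"],1),"op",round(r["opening"],3),"gf",np.round(r["gripper_force"],1));return r
def pick(p,th,z,up=.22,f=40):
    p=np.array(p,float)
    move_to([p[0],p[1],up],down(th)); move_linear([p[0],p[1],z],vel=.12); st("at")
    gripper_close(f); st("closed"); move_linear([p[0],p[1],up],vel=.15); st("up")
def place(p,th,z,up=.22):
    move_to([p[0],p[1],up],down(th)); move_linear([p[0],p[1],z+.03],vel=.15); move_linear([p[0],p[1],z],vel=.04); st("down")
    let_go(); move_linear([p[0],p[1],up],vel=.15); st("off")
def gauges(pics=("top","scene")):
    for n in pics:
        p=read_camera(n)
        for d in masks_of("gauge1",p):
            X=toplane(p,d["location"],.015)[0];print(n,round(d["p"],2),np.round(d["location"]),X.round(3))
    return p
E
python3 - <<'E'
from h import *
import sys
print(read_state()["tcp_rot"],down(1.305))
pick([.5195,.1333],1.305,.003); gauges(["scene"])
E
```

```text
[-5.82328868e-01 -3.08713181e+00  6.59235782e-05] [2.49621008 1.90749565 0.        ]
at t 5.2 tcp [0.5198 0.1334 0.0035] F [-0.1  0.   0.6] op 1.001 gf 0.0
closed t 5.7 tcp [0.5197 0.1333 0.0033] F [-1.   0.2  4.4] op 0.341 gf 40.2
up t 7.3 tcp [0.5192 0.1332 0.2192] F [ 0.3  0.7 -2.9] op 0.343 gf 39.6
scene 0.93 [351. 160.] [0.229 0.29  0.015]
scene 0.7 [318. 209.] [0.375 0.179 0.015]
scene 0.65 [456. 166.] [0.287 0.561 0.015]
scene 0.63 [299. 221.] [0.407 0.127 0.015]
scene 0.58 [489. 263.] [0.59  0.555 0.015]
```

```bash
python3 - <<'E'
from h import *
c=nest(.06,0,0);print(c)
place(c,TN,.049)
gauges()
E
```

```text
[ 0.60464736 -0.16079973  0.        ]
down t 10.6 tcp [ 0.6048 -0.1609  0.0492] F [ 0.4  0.2 -3. ] op 0.342 gf 39.7
off t 12.5 tcp [ 0.6043 -0.1607  0.2189] F [ 0.6  1.  -0.3] op 1.002 gf 0.0
top 0.92 [313. 269.] [0.403 0.126 0.015]
top 0.83 [165. 306.] [0.291 0.565 0.015]
top 0.68 [263. 328.] [0.227 0.273 0.015]
top 0.61 [172. 211.] [0.575 0.554 0.015]
top 0.48 [399. 201.] [ 0.611 -0.134  0.015]
scene 0.97 [454. 168.] [0.293 0.555 0.015]
scene 0.87 [298. 223.] [0.412 0.124 0.015]
scene 0.61 [491. 262.] [0.588 0.561 0.015]
scene 0.6 [183. 296.] [ 0.576 -0.165  0.015]
scene 0.56 [345. 159.] [0.224 0.276 0.015]
```

```bash
python3 - <<'E'
from h import *
pick([.4088,.130],1.66,.003)
place(nest(-.06,0,0),TN,.049)
move_to(nest(0,.15,.35),down(TN))
t=read_camera("top");s=read_camera("scene")
cv2.imwrite("pics/n2.png",np.vstack([crop(t,375,175,130,90,4),crop(s,95,225,130,60,4)]))
E
```

```text
at t 15.9 tcp [0.4091 0.1301 0.0034] F [0.2 0.4 0.9] op 0.998 gf 0.0
closed t 16.5 tcp [0.4089 0.13   0.0032] F [-1.6 -1.2  4.9] op 0.343 gf 39.8
up t 18.1 tcp [0.4085 0.13   0.2193] F [-0.4 -0.4 -3.6] op 0.341 gf 39.7
down t 21.3 tcp [ 0.4853 -0.1719  0.0491] F [ 0.3 -0.1 -2.6] op 0.342 gf 39.7
off t 23.1 tcp [ 0.4849 -0.1717  0.2191] F [ 0.3 -0.3 -0. ] op 1.0 gf 0.0
```

View pics/n2.png

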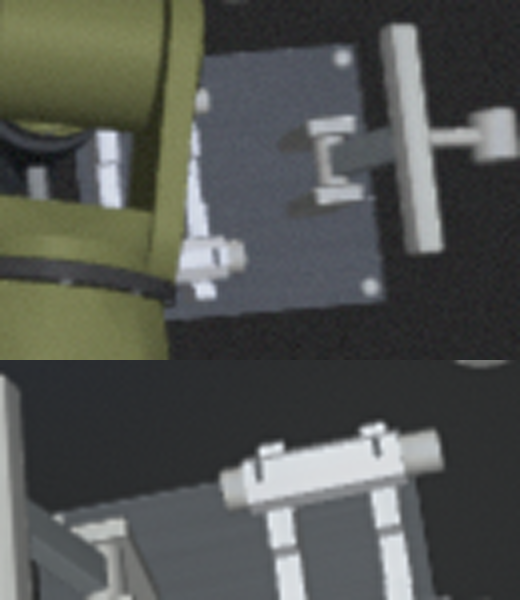

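Gauge B sits in cradle 0, centred over the bars (scene crop, handle 248–402, bars about 270 and 385). Next I'll move above the grip and check both gauges.

```bash
cat >> h.py <<'E'
def grip(a,off=0.019):
    return nest(0,-.125+.095*np.cos(a)-.07*np.sin(a),.085+.095*np.sin(a)+.07*np.cos(a)-off)
E
python3 - <<'E'
from h import *
g=grip(1.9);print(g)
move_to([g[0],g[1],.35],down(TN));st()
for a in np.linspace(1.9,0,6): print(inverse_kinematics(grip(a),down(TN)) is not None,end=" ")
t=read_camera("top");s=read_camera("scene")
cv2.imwrite("pics/n3.png",np.vstack([crop(t,375,175,150,80,4),crop(s,45,225,150,70,4)]))
E
```

```text
[ 0.56524673 -0.38731894  0.13326824]
 t 25.5 tcp [ 0.5657 -0.3861  0.3504] F [-0.1 -0.1  0. ] op 1.002 gf 0.0
True True True True True True
```

View pics/n3.png

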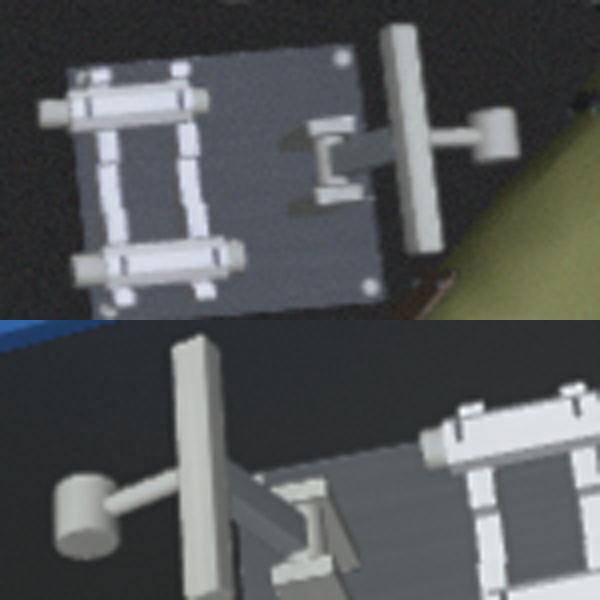

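Both gauges are seated and centred. Next is the clamp: grip it and swing it over.

```bash
cat >> h.py <<'E'
def swing(a0,a1,n=12):
    for a in np.linspace(a0,a1,n+1)[1:]:
        move_linear(grip(a),vel=.12); r=read_state(); f=np.array(r["contact_force"])
        print(round(a,2),f.round(0),round(r["opening"],2))
        if np.linalg.norm(f)>45: print("FORCE");break
E
python3 - <<'E'
from h import *
g=grip(1.9)
move_linear(g,vel=.12);st("at");gripper_close(40);st("closed")
swing(1.9,.02);st()
E
```

```text
at t 27.5 tcp [ 0.5654 -0.3874  0.1339] F [ 0.2 -0.7  0.8] op 1.0 gf 0.0
closed t 28.1 tcp [ 0.5654 -0.3873  0.1335] F [1.3 0.4 1.5] op 0.394 gf 40.8
1.74 [1. 2. 2.] 0.39
1.59 [ 2.  4. -1.] 0.4
1.43 [ 3.  5. -2.] 0.39
1.27 [ 5.  4. -3.] 0.39
1.12 [ 5.  3. -3.] 0.39
0.96 [ 5.  3. -2.] 0.39
0.8 [ 5.  3. -1.] 0.39
0.65 [4. 3. 2.] 0.39
0.49 [4. 3. 2.] 0.39
0.33 [5. 5. 2.] 0.39
0.18 [5. 5. 1.] 0.39
0.02 [ 5.  5. -0.] 0.39
 t 31.7 tcp [ 0.5479 -0.1973  0.1375] F [ 4.9  4.7 -0.2] op 0.389 gf 49.5
```

```bash
python3 - <<'E'
from h import *
swing(.02,0.0,1)
let_go();g=grip(0);move_linear([g[0],g[1],.30]);st()
move_to([.45,.05,.30],down(TN))
t=read_camera("top");s=read_camera("scene")
cv2.imwrite("pics/n4.png",np.vstack([crop(t,345,175,150,80,4),crop(s,95,225,170,70,600/170)]))
for p in(t,s):
    for q in("recorder","plunger_top","clamp_grip"):
        for d in masks_of(q,p)[:2]:print(q,round(d["p"],2),np.round(d["location"],1),toplane(p,d["location"],{"recorder":.05,"plunger_top":.088,"clamp_grip":.155}[q])[0].round(4))
print(proj(t,nest(0,-.03,.155)),proj(s,nest(0,-.03,.155)))
E
```

```text
0.0 [4. 5. 3.] 0.39
 t 33.7 tcp [ 0.5474 -0.1961  0.299 ] F [-0.4  0.5 -0.6] op 1.0 gf 0.0
recorder 0.7 [359.1 206.9] [ 0.585 -0.009  0.05 ]
plunger_top 0.49 [363.1 209.7] [ 0.5704 -0.0168  0.088 ]
clamp_grip 0.69 [429.8 216.3] [ 0.5421 -0.1945  0.155 ]
recorder 0.74 [289.2 372.2] [0.8042 0.0507 0.05  ]
recorder 0.7 [246.1 283.9] [ 0.5842 -0.0188  0.05  ]
plunger_top 0.73 [245.7 268.9] [ 0.5676 -0.0152  0.088 ]
clamp_grip 0.58 [156.7 273.5] [ 0.5924 -0.1987  0.155 ]
[[430.34274094 214.33382835]] [[157.69769681 255.24455387]]
```

View pics/n4.png

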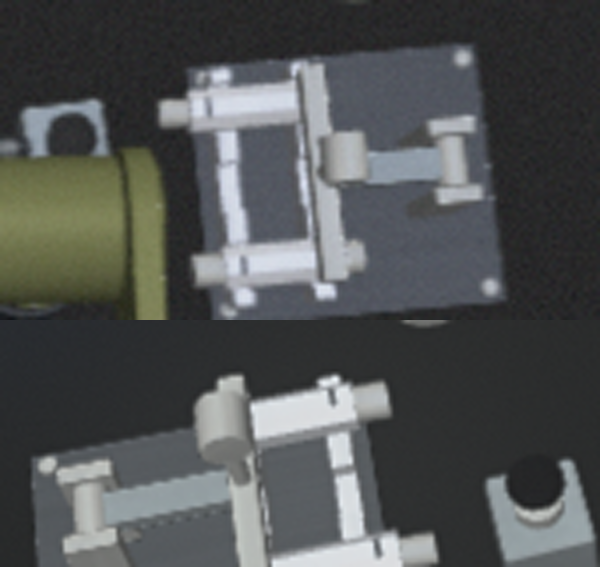

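The clamp bar is down on both gauges. The plunger head is at top (362.6,208.5) and scene (246.6,270.5), which gives about (0.572, -0.015). I'll press it, watching the force.

```bash
python3 - <<'E'
from h import *
t=read_camera("top");s=read_camera("scene")
a=toplane(t,[362.6,208.5],.088)[0];b=toplane(s,[246.6,270.5],.088)[0];print(a,b);c=(a+b)/2
gripper_close(20)
move_to([c[0],c[1],.16],down(TN)); move_linear([c[0],c[1],.096],vel=.08);f0=st()["contact_force"][2]
for z in [.09,.086,.083,.081,.08,.079,.0785,.078,.0775,.077,.0765,.076,.0755,.075,.0745,.074]:
    move_linear([c[0],c[1],z],vel=.03);r=read_state();f=r["contact_force"][2]-f0;print(z,round(r["ee_pos"][2],4),round(f,1))
    if f>22:break
hold(.3);st("held")
move_linear([c[0],c[1],.2],vel=.1);st("off")
E
```

```text
[ 0.5738503  -0.01536542  0.088     ] [ 0.57199642 -0.01364152  0.088     ]
 t 37.8 tcp [ 0.5732 -0.0146  0.0965] F [0.3 0.3 0.1] op -0.002 gf 0.0
0.09 0.0903 2.8
0.086 0.0862 4.2
0.083 0.0834 5.6
0.081 0.0815 7.5
0.08 0.0806 9.3
0.079 0.0796 7.5
0.0785 0.0791 9.1
0.078 0.0787 8.3
0.0775 0.0782 8.8
0.077 0.078 13.2
0.0765 0.078 16.9
0.076 0.0779 22.1
held t 41.2 tcp [ 0.5734 -0.0145  0.0779] F [-6.3  0.1 22.4] op -0.001 gf 11.0
off t 42.6 tcp [ 0.5727 -0.0145  0.1993] F [-0.6 -0.5 -0. ] op -0.001 gf 0.0
```

Stop reached at 78 mm with 22 N. Next I'll open the clamp.

```bash
python3 - <<'E'
from h import *
let_go();g=grip(0)
move_to([g[0],g[1],.28],down(TN));move_linear(g,vel=.12);st("at");gripper_close(40);st("closed")
swing(0,1.89,12);st()
let_go();hold(.3);g=grip(1.9);move_linear([g[0],g[1],.33]);st()
t=read_camera("top");s=read_camera("scene")
cv2.imwrite("pics/n5.png",np.vstack([crop(t,345,175,180,80,600/180),crop(s,45,225,220,100,600/220)]))
gauges()
E
```

```text
at t 45.5 tcp [ 0.548  -0.1963  0.1368] F [0.1 0.1 0.5] op 1.001 gf 0.0
closed t 46.1 tcp [ 0.5479 -0.1962  0.1363] F [1.4 0.3 2.6] op 0.391 gf 40.7
0.16 [2. 1. 4.] 0.39
0.32 [4. 1. 1.] 0.39
0.47 [5. 2. 0.] 0.39
0.63 [ 4.  1. -1.] 0.39
0.79 [5. 2. 0.] 0.39
0.94 [5. 1. 0.] 0.39
1.1 [5. 0. 2.] 0.39
1.26 [ 5. -0.  2.] 0.4
1.42 [ 6. -1.  2.] 0.39
1.58 [ 6. -2.  2.] 0.39
1.73 [ 6. -4.  4.] 0.39
1.89 [ 6. -6.  4.] 0.4
 t 49.8 tcp [ 0.5655 -0.3882  0.1343] F [ 6.4 -6.2  3.6] op 0.395 gf 49.2
 t 52.1 tcp [ 0.5651 -0.3872  0.329 ] F [-0.4  0.6 -0.2] op 1.001 gf 0.0
top 0.82 [405. 199.] [ 0.617 -0.152  0.015]
top 0.73 [170. 212.] [0.572 0.559 0.015]
top 0.72 [417. 240.] [ 0.489 -0.187  0.015]
top 0.61 [266. 330.] [0.222 0.266 0.015]
scene 0.96 [490. 262.] [0.586 0.56  0.015]
scene 0.94 [177. 253.] [ 0.457 -0.177  0.015]
scene 0.75 [189. 294.] [ 0.572 -0.153  0.015]
scene 0.72 [453. 166.] [0.288 0.553 0.015]
scene 0.63 [138. 288.] [ 0.541 -0.269  0.015]
scene 0.61 [346. 158.] [0.222 0.279 0.015]
```

View pics/n5.png

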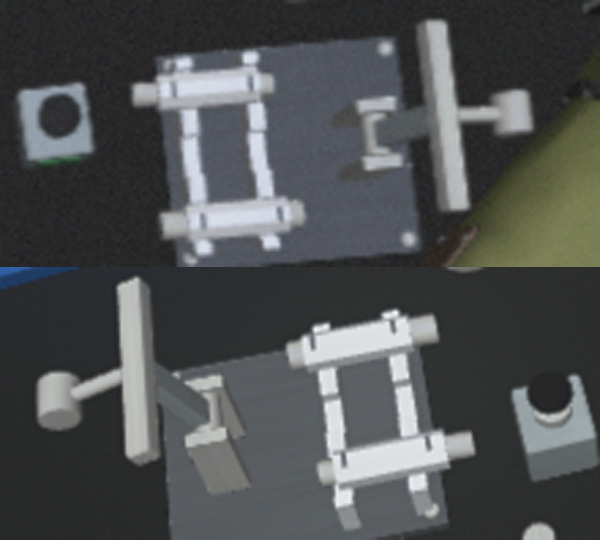

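The clamp is fully open, the recorder shows green, and both gauges are still seated. Next I'll move them into the tray.

```bash
python3 - <<'E'
from h import *
c=np.array([.480,.370]);y=.05;e=np.array([np.cos(y),np.sin(y)])
for x,o in((.06,.045),(-.06,-.045)):
    pick(nest(x,0,0),TN,.048); place(c+o*e,y+np.pi/2,.010)
move_to([.40,0,.35],down(TN))
s=read_camera("scene");t=read_camera("top")
cv2.imwrite("pics/end.png",s["image"])
cv2.imwrite("pics/tr.png",crop(t,150,175,200,140,4))
E
```

```text
at t 55.0 tcp [ 0.605  -0.1609  0.0488] F [ 0.9  0.2 -0.4] op 0.999 gf 0.0
closed t 55.5 tcp [ 0.6047 -0.1608  0.0483] F [-1.5  0.5  4.5] op 0.338 gf 39.8
up t 56.8 tcp [ 0.6043 -0.1607  0.2189] F [ 0.   0.1 -3.2] op 0.341 gf 39.7
down t 61.0 tcp [0.525  0.3723 0.0101] F [-0.3  0.7 -2.4] op 0.345 gf 39.7
off t 63.2 tcp [0.5247 0.3721 0.2191] F [-0.4 -0.2 -0.4] op 0.998 gf 0.0
at t 66.7 tcp [ 0.4855 -0.1719  0.0486] F [-0.2  0.5  0.2] op 1.0 gf 0.0
closed t 67.3 tcp [ 0.4853 -0.1718  0.0483] F [-1.5  0.4  3.8] op 0.34 gf 39.9
up t 68.6 tcp [ 0.4848 -0.1717  0.2191] F [-0.2  0.2 -3.9] op 0.34 gf 39.7
down t 72.8 tcp [0.4352 0.3678 0.0101] F [-0.4 -0.  -4. ] op 0.342 gf 39.7
off t 74.9 tcp [0.4349 0.3676 0.2192] F [-0.5 -1.1 -0.1] op 1.002 gf 0.0
```

View pics/end.png

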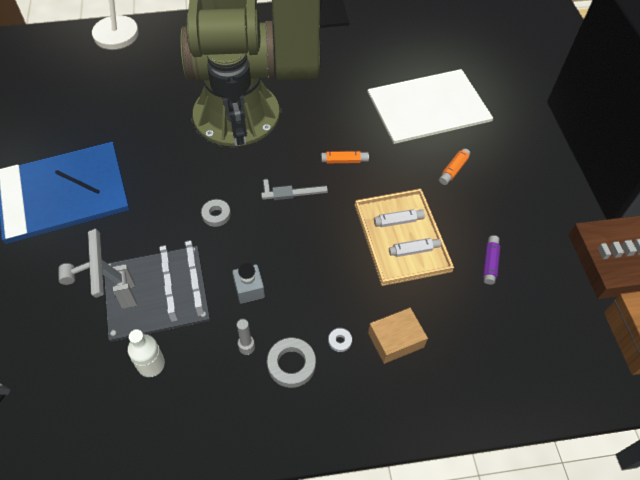

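View pics/tr.png

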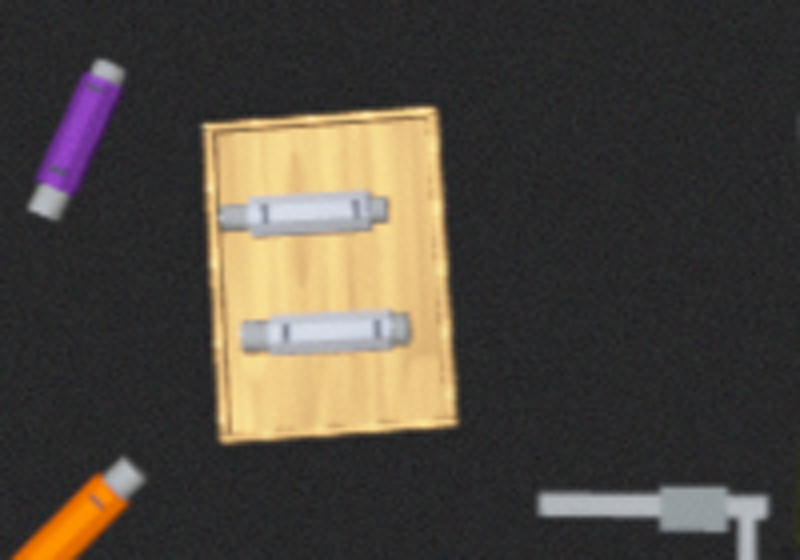

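Both gauges lie in the tray, but the one at crop (310,213) is very near the left wall (plug end 218, wall about 215). I'll move it inward for margin.

```bash
python3 - <<'E'
from h import *
t=read_camera("top")
a=toplane(t,[227.7,228.1],.021)[0];b=toplane(t,[232.6,257.7],.021)[0];print(a,b)
th=1.62
pick(a,th,.010); place([a[0],a[1]-.018],th,.0105)
move_to([.40,0,.35],down(TN))
s=read_camera("scene");t=read_camera("top")
cv2.imwrite("pics/tr2.png",np.hstack([crop(t,190,190,95,110,4),crop(s,345,180,115,110,4*95/115)[:440] if 0 else cv2.resize(crop(s,345,180,115,110,4),(400,440))]))
E
```

```text
[0.52321659 0.38307952 0.021     ] [0.43435136 0.36646922 0.021     ]
at t 80.0 tcp [0.5235 0.3833 0.0106] F [ 0.3 -0.5  0.1] op 0.996 gf 0.0
closed t 80.5 tcp [0.5234 0.3832 0.0103] F [ 0.2 -0.8  3.7] op 0.34 gf 40.1
up t 82.1 tcp [0.523  0.3829 0.219 ] F [-0.1 -0.8 -2.6] op 0.338 gf 39.7
down t 84.6 tcp [0.5232 0.3651 0.0104] F [-0.2  0.1 -2.9] op 0.34 gf 39.7
off t 86.7 tcp [0.523  0.3649 0.2191] F [-0.1 -0.2 -0.4] op 1.005 gf 0.0
```

View pics/tr2.png

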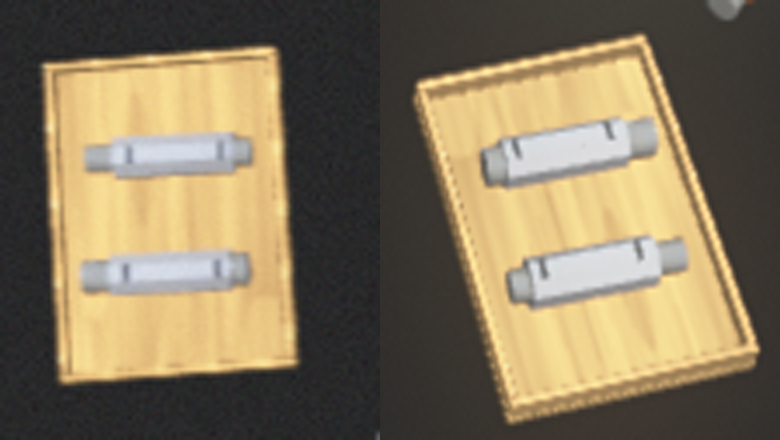

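Both gauges lie flat, well inside the tray, and the arm is clear. Handing in.

```bash
python3 -c "
from plant import *
print(sign_off())"
```

```text
the job is handed in; nothing more can be done
None
```

I completed the whole job in the order asked and handed it in at about 89 s on the robot's clock; both gauges present lie flat in the tray, the clamp is fully open, and the recorder showed green after the press.

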